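# Open the touch-latch gouge cabinet

### The job

The carver needs the gouges in the bench cabinet. It has two touch-latch doors without handles: with closed fingertips press the wider one lightly near its free edge until the catch lets go, take the hand away so that the spring pops the door ajar, then put the fingers behind its free edge and swing it wide open, square to the cabinet front or beyond. Only push, never grip the door; leave the narrow door shut and leave the loose things where they stand.

Things in the scene. Friction and masses are not known exactly. Their poses are not given: they have to be found in the camera images.
- cabinet: Fixed plywood cabinet on the bench, carcass 320 wide, 200 deep, 260 high (mm). Origin: centre of its underside; own -x points out of the front, +y to the left as seen facing the front. Two white-faced doors, 16 thick, from 22 to 258 above the bench, cover the front, outer faces 124 before the origin: a wide one (left) and a narrow one, hinged at the outer sides, 3 apart in the middle.
- tool_door (a joint): Angle of the wide door, rad: 0 shut, + outward, stop at 1.92. Latched; lets go when pushed in to about -0.03 (5 mm at the press point, 5 N; end stop -0.038). As the hand withdraws, a spring pin then pops it out to 0.32-0.4 within a second. A shorter push springs back, still latched. Once out the pin does not latch again. Further out the door swings lightly and stays where it is left.
- tool_door_press (a point): On the wide door's outer face, 30 mm in from its free edge, 35 mm below its top edge: a good place to press. Moves with the door; its axes: +x from outer to inner face (push direction; the cabinet's +x when shut), +y from free edge to hinge, z up.
- tool_door_edge (a point): Top of the wide door's free edge, middle of the 16 mm thickness. Moves with the door, axes as for the press point. The free edge is at the cabinet's own y = -40 mm when shut.
- tool_door_hinge (a point): On the wide door's upright hinge axis, level with its top edge, at the cabinet's left side wall (own y +160 mm). The axis lies in the plane of the inner face; the free edge is 200 mm from it. Seen from above the door opens clockwise.
- tool_catch (a point): Outer end of the wide door's catch housing (grey, 18 mm wide, 22 high), under the cabinet's top panel, 120 mm from the hinge axis. When released a black pin 10 mm thick stands 50 mm out of it towards the door: keep the fingers between it and the free edge, or above it.
- side_door_edge (a point): Top of the free edge of the narrow door (117 mm wide, on the right, hinged at the right side wall), middle of its thickness, shown shut at the start; moves with that door. It has a catch of the same kind; it must stay shut.
- tin_mid (a point): Loose brass-coloured wax tin, 64 diameter, 45 high, on the cabinet's top near the rear corner above the narrow door; point at its centre.
- bowl_mid (a point): Loose turned wooden bowl, 120 across, 45 high, on the bench; point on its axis, half-way up.
- mallet_mid (a point): Loose carver's mallet standing on its head on the bench: conical head 76 tapering to 64 diameter and 85 high, handle up to 200; point on its axis, 100 up.
- spoon_mid (a point): Loose wooden spoon, 200 long, lying on the bench; point at the middle of its length, just above the bench.
Mind the look-alikes: they are no part of the job. What is meant by the part that bears bowl_mid is not purple, and is the smaller of those in its own colour.

How it is judged:
By the outcome, as a careful person would: the job done as asked, in the order asked, and still so for the second after the job is handed in, with the robot touching nothing.
It also fails if it takes over 53 s, if anything falls off the work surface, if the arm or the gripper's body presses on something with over 40 N, if the wrist force passes 120 N, or if a joint passes its speed limit or range.

### The arm

A 6-joint arm with a two-finger parallel gripper is mounted at the origin on the work surface. World frame = base frame: x ahead of the robot, y to its left, z up, the work surface at z = 0. Lengths are in m, angles in degrees, forces in N, time in s.
With the tool pointing down it reaches from about 0.4 to 0.825 m from the base axis. Payload 7 kg.
Tool frame: the origin (TCP) lies on the centre line of the jaws, within the pads' length; the fingertips stand 22 mm ahead of it and the grasp point (between the pads) lies 3 mm ahead of it; z points along the fingers, y is the line along which they close (so a half turn about z gives the same grasp; the last joint's range is limited). The gripper opens to 88 mm and grips with 3 to 60 N. Pads are 19 mm wide; open, the fingers measure 130 mm over their backs; the gripper's body (78 mm by 193 mm) begins 47 mm behind the grasp point.
Start: joints at [82.741, 20.546, 0.682, 0, -70.136, -16.507], TCP at [0.272, 0.618, 0.249] pointing down, gripper open.
Joint ranges: [-176.03, 176.03], [-82.01, 121.73], [-58.28, 71.71], [-173.87, 95.51], [-174.79, -0.11], [-173.66, 173.66]. Speed limits (degrees/s): [136.94, 136.94, 172.46, 180, 180, 180].

### API

Orientations are given as [roll, pitch, yaw] about the fixed x, y, z axes, in that order (R = Rz(yaw) Ry(pitch) Rx(roll)).
In Python, from plant import get_state, cams, r gives the robot as it stands.
- The arm moves only by the tool apply_moves, never from a script. Its argument "targets" is a list of rows, each an object with "dp": the shift along the world's x, y, z in m, a list of three; "yaw": the turn about the world's z in degrees. In form: [{"dp": [x, y, z], "yaw": yaw}, ...]. A call has 1 to 20 rows; each row is the pose to reach, as a shift and turn from the pose commanded when the call began; what a row does not reach only later rows make up. A row lasts 1/12 s, in which the tool goes at most 41.7 mm and 7.16 degrees, less where a joint would pass 70% of its speed; a pose out of reach is approached as far as the arm can. A call with a gripper value outside its range is refused whole. "grip" is the gripper command: -1 is fully open, 1 is shut, values between are in proportion, set as the call begins (left out, the last holds). The fingers move at their own pace and stop on an object; "squeeze" is the grip in N (left out, the last holds). Time passes only in rows, so rows that repeat a pose let the fingers close. It gives the time, the measured TCP pose, the force, the opening and the grip force at its end, in the units of the state.
- get_state(): the state, without advancing time (a new reading comes with each control period).
- cams.capture(name): name is "scene" or "top"; returns a dict with "image" (400x640x3 uint8, red, green, blue), "range_z" (400x640 float32, m along the optical axis (not along the pixel's ray), 0 where there is no reading), "fx", "fy", "cx", "cy" (pixels), "k1" (the pictures are not rectified: a ray, as slopes to the right and down, at radius r is drawn at 1 + k1 r^2 times it, then the intrinsics apply), "R" (3x3) and "t" (3): a world point X has camera coordinates R X + t. Camera axes: x right, y down, z forward; pixel columns grow to the right and rows downward; lengths in m; the calibration is good to about 2 mm. A picture is of the moment at which its call begins.
- r.close_job(): hands the job in; it is judged then, once.
The state is a dict: "time_s": time; "joints": joint angles; "qd": joint speeds; "joint_torque": joint torques, N m; "tcp_pos": TCP position; "eef_rot": TCP orientation; "contact_force": force on the tool from outside, world axes, zero at the start; "moment": the same for the moment, N m; "gripper_width": finger opening in m; "gripper_force": force on a finger pad.
Only numpy, scipy, OpenCV 4.12 (cv2) and the standard library are available. Lean on these libraries where they do the work, as an engineer would, in place of code of your own. Each camera call takes 0.05 s, during which the arm holds its last target. There are 200 camera calls.

## Working session

There is one attempt and no reset: what is moved stays moved. The work goes in short steps, Python scripts to look and compute and a tool call to move; the robot and the scene stay as the last step left them, time stands still between calls to the robot, and variables do not carry over. Pictures are saved under pics/ and viewed, at most 10 in all, crops included, and the job is handed in when it is done.

Besides the shell and the picture viewer there is one more tool, called after "Request:" by a JSON object that holds its "method" and its "body". apply_moves: Moves the arm, as the interface text tells. Its arguments: {"type":"object","properties":{"targets":{"type":"array","items":{"type":"object","properties":{"dp":{"type":"array","items":{"type":"number"}},"yaw":{"type":"number"}}}},"grip":{"type":"number"},"squeeze":{"type":"number"}},"required":["targets"]}

```bash
mkdir -p pics; cat > h.py <<'E'
import numpy as np, cv2
from plant import get_state, cams, r
def cap(n,save=None):
    c=cams.capture(n)
    if save: cv2.imwrite('pics/'+save,c['image'][:,:,::-1])
    return c
def pts(c):
    h,w=c['range_z'].shape
    K=np.array([[c['fx'],0,c['cx']],[0,c['fy'],c['cy']],[0,0,1.]])
    u,v=np.meshgrid(np.arange(w),np.arange(h))
    p=np.stack([u,v],-1).reshape(-1,1,2).astype(float)
    s=cv2.undistortPoints(p,K,np.array([c['k1'],0,0,0.])).reshape(h,w,2)
    z=c['range_z'][...,None]
    X=np.concatenate([s*z,z],-1)
    W=(X-np.array(c['t']))@np.array(c['R'])
    W[c['range_z']==0]=np.nan
    return W
E
python3 - <<'E'
from h import *
for n in('scene','top'):
    c=cap(n,n+'0.png'); W=pts(c); np.save(n+'.npy',W); np.save(n+'i.npy',c['image'])
    print(n,-np.array(c['R']).T@c['t'],c['fx'],c['k1'])
print(get_state())
E
```

```text
scene [1.51077829 0.49394002 0.86701794] 436.5977056527958 -0.07113605549794033
top [ 4.05925939e-01 -4.61447267e-04  1.71259707e+00] 453.0091538722466 -0.07564123074503329
{'time_s': 0.1, 'joints': array([ 8.27391808e+01,  2.05873398e+01,  6.39090066e-01, -1.68090113e-02,
       -7.01358595e+01, -1.65070067e+01]), 'qd': array([ 0.04380332, -0.06668469,  0.01328346,  0.03823974,  0.07573643,
       -0.01369466]), 'joint_torque': array([-1.25321283e-03, -5.84164882e+01,  2.93748540e+01,  7.01544330e+00,
        1.01575674e-02, -5.06521997e-05]), 'tcp_pos': array([0.27190942, 0.61737119, 0.24771968]), 'eef_rot': array([ 1.79914867e+02, -8.74911548e-03, -2.37735426e+01]), 'contact_force': array([-0.34421802,  0.07722599, -0.49133887]), 'moment': array([-0.01949357,  0.04235552,  0.00411602]), 'gripper_force': 0.0, 'gripper_width': 0.0877866958611092}
```

View pics/scene0.png

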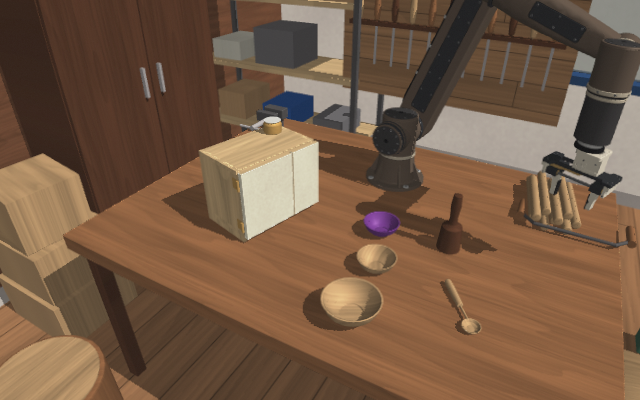

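View pics/top0.png

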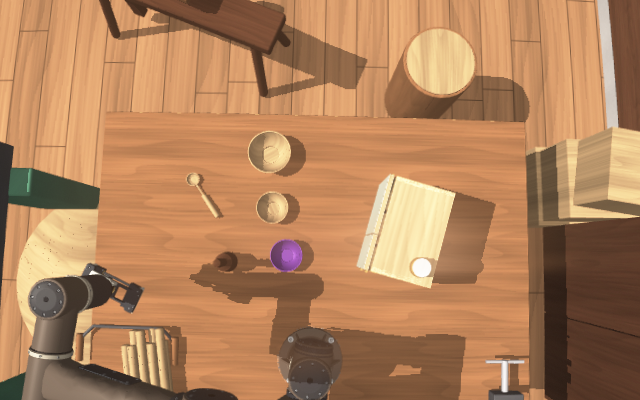

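The scene view shows the cabinet front facing +y: the wide door is at the left, from about (240,205) to (293,180), and the narrow door is nearest the robot. In the top view the cabinet top is around (410,232), the front strip runs from (390,178) to (363,268), the bowls are at (270,150) and (272,207), and the mallet is at (227,262).

```bash
python3 - <<'E'
from h import *
W=np.load('top.npy')
z=W[...,2]
m=((z>0.25)&(z<0.272)); m[:, :340]=0; m[:,470:]=0; m[:160]=0; m[300:]=0
P=W[m]; print(m.sum(),np.median(P[:,2]))
rc=cv2.minAreaRect(P[:,:2].astype(np.float32)); print(rc, cv2.boxPoints(rc))
# scene: front face plane
S=np.load('scene.npy')
F=S[175:215,248:290].reshape(-1,3); F=F[~np.isnan(F[:,0])]
c=np.median(F,0);n=np.linalg.svd(F-F.mean(0))[2][2] if 0 else np.linalg.eigh(np.cov(F.T))[1][:,0]
print('front',c,n, np.std((F-F.mean(0))@n))
for nm,(u,v) in dict(bowlS=(272,207),bowlL=(270,150),purple=(286,255),mallet=(227,262),tin=(422,267),sp=(203,195)).items():
    print(nm,W[v,u])
# top boundary front line in scene: print image dark gap
for u,v in [(240,205),(293,180),(294,150),(243,160)]: print(u,v,S[v,u])
i=cv2.imread('pics/scene0.png')[110:250,180:340]; cv2.imwrite('pics/c1.png',cv2.resize(i,None,fx=4,fy=4,interpolation=cv2.INTER_CUBIC))
E
```

```text
6191 0.259727257653332
((0.4740903675556183, -0.31084027886390686), (0.2260878086090088, 0.31898394227027893), 74.72944641113281) [[ 0.29045638 -0.37788638]
 [ 0.59817797 -0.4618995 ]
 [ 0.6577244  -0.24379417]
 [ 0.35000277 -0.15978107]]
front [ 0.56403495 -0.21793615  0.14598339] [0.26411673 0.96448869 0.00198154] 0.0019649905074039763
bowlS [0.56250852 0.15917312 0.00182856]
bowlL [0.78032027 0.17350178 0.01126267]
purple [0.38305057 0.10018351 0.01084856]
mallet [0.35415547 0.30412175 0.0938546 ]
tin [ 0.35892168 -0.33953648  0.30471761]
sp [0.6005907  0.42098667 0.01425516]
240 205 [ 0.64612652 -0.26787652  0.13718659]
293 180 [ 0.46458767 -0.18897173  0.15782103]
294 150 [ 0.44184869 -0.19622119  0.2551981 ]
243 160 [ 0.58081071 -0.29339357  0.25654306]
```

View pics/c1.png

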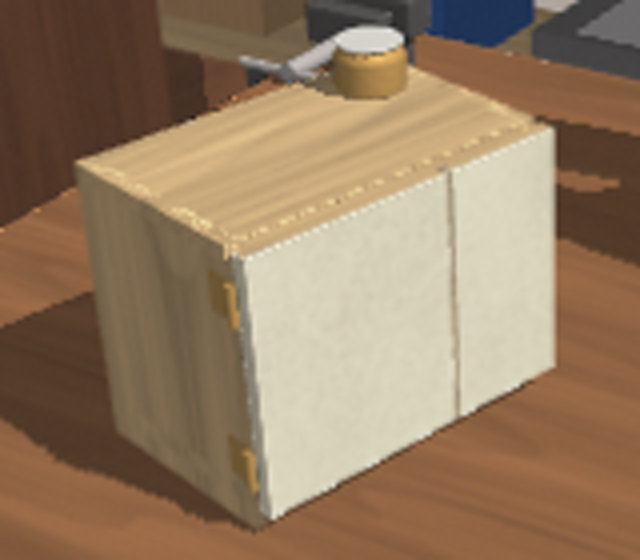

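Request:
{"method": "apply_moves", "body": {"grip": 1, "squeeze": 10, "targets": [{"dp": [0,0,0.015],"yaw": 0},{"dp": [0,-0.01,0.04],"yaw": -1},{"dp": [0.008,-0.03,0.06],"yaw": -4},{"dp": [0.018,-0.06,0.06],"yaw": -8},{"dp": [0.028,-0.09,0.06],"yaw": -12},{"dp": [0.038,-0.12,0.06],"yaw": -16},{"dp": [0.048,-0.15,0.06],"yaw": -20},{"dp": [0.058,-0.18,0.06],"yaw": -24},{"dp": [0.068,-0.21,0.06],"yaw": -28},{"dp": [0.078,-0.24,0.06],"yaw": -32},{"dp": [0.088,-0.27,0.06],"yaw": -36},{"dp": [0.098,-0.3,0.06],"yaw": -40},{"dp": [0.108,-0.33,0.06],"yaw": -44},{"dp": [0.118,-0.36,0.06],"yaw": -48},{"dp": [0.128,-0.39,0.06],"yaw": -52},{"dp": [0.138,-0.42,0.06],"yaw": -56},{"dp": [0.148,-0.45,0.06],"yaw": -60},{"dp": [0.158,-0.48,0.06],"yaw": -64},{"dp": [0.166,-0.5,0.06],"yaw": -67},{"dp": [0.17,-0.51,0.06],"yaw": -68}]}}

```text
time_s: 1.77
tcp_pos: [0.4422, 0.1055, 0.3084]
eef_rot: [180.0, -0.0, -92.0]
contact_force: [0.1, 0.6, -0.3]
gripper_width: 0.0004
gripper_force: 0.0
```

Request:
{"method": "apply_moves", "body": {"targets": [{"dp": [0.003,-0.01,0],"yaw": -1},{"dp": [0.01,-0.035,0],"yaw": -3},{"dp": [0.018,-0.065,0],"yaw": -5},{"dp": [0.026,-0.095,0],"yaw": -7},{"dp": [0.034,-0.125,0],"yaw": -9},{"dp": [0.042,-0.155,0],"yaw": -11},{"dp": [0.05,-0.185,-0.01],"yaw": -12},{"dp": [0.058,-0.21,-0.025],"yaw": -13.5},{"dp": [0.063,-0.23,-0.04],"yaw": -13.5},{"dp": [0.066,-0.242,-0.055],"yaw": -13.5},{"dp": [0.068,-0.248,-0.066],"yaw": -13.5},{"dp": [0.068,-0.25,-0.071],"yaw": -13.5},{"dp": [0.068,-0.25,-0.071],"yaw": -13.5},{"dp": [0.068,-0.25,-0.071],"yaw": -13.5}]}}

```text
time_s: 2.93
tcp_pos: [0.5102, -0.1416, 0.2379]
eef_rot: [-180.0, -0.0, -105.2]
contact_force: [0.9, 0.6, 1.1]
gripper_width: 0.0005
gripper_force: 0.0
```

```bash
python3 - <<'E'
from h import *
s=get_state();print(s['tcp_pos'],s['contact_force'],s['joints'])
cap('top','t1.png');cap('scene','s1.png')
a=cv2.imread('pics/t1.png')[130:310,300:500];b=cv2.imread('pics/s1.png')[90:270,180:380]
cv2.imwrite('pics/c2.png',cv2.resize(np.hstack([a,b]),None,fx=2,fy=2))
E
```

```text
[ 0.51022971 -0.14159904  0.2379143 ] [0.91839302 0.55223469 1.12770229] [ 5.73205373e+00  7.26055014e+00 -1.85223194e+01  9.10420410e-03
 -6.42101225e+01 -2.09469463e+01]
```

View pics/c2.png

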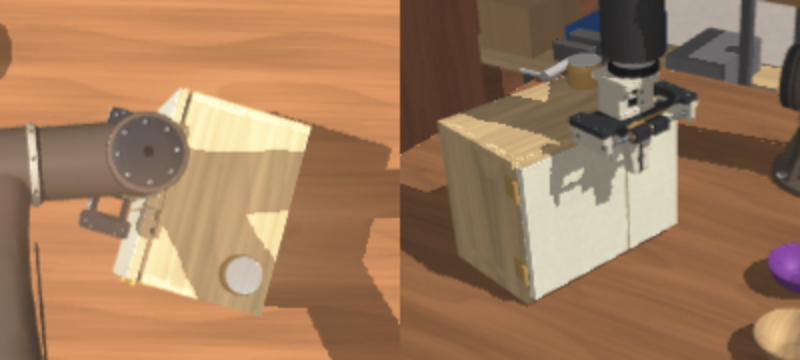

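The picture shows the closed fingers hanging before the wide door, left of the gap between the doors (scene half, fingers at ~(640,150), gap at ~(628,220)).

Request:
{"method": "apply_moves", "body": {"targets": [{"dp": [-0.0026,-0.01,0],"yaw": 0},{"dp": [-0.0063,-0.023,0],"yaw": 0},{"dp": [-0.009,-0.033,0],"yaw": 0},{"dp": [-0.0106,-0.0385,0],"yaw": 0},{"dp": [-0.0113,-0.0415,0],"yaw": 0},{"dp": [-0.0119,-0.0434,0],"yaw": 0},{"dp": [-0.0119,-0.0434,0],"yaw": 0},{"dp": [-0.0119,-0.0434,0],"yaw": 0}]}}

```text
time_s: 3.7
tcp_pos: [0.4982, -0.1856, 0.2376]
eef_rot: [-180.0, 0.0, -105.3]
contact_force: [-0.1, 0.1, -0.3]
gripper_width: 0.0
gripper_force: 0.0
```

Request:
{"method": "apply_moves", "body": {"targets": [{"dp": [-0.0003,-0.001,0],"yaw": 0},{"dp": [-0.0005,-0.002,0],"yaw": 0},{"dp": [-0.0008,-0.003,0],"yaw": 0},{"dp": [-0.001,-0.004,0],"yaw": 0},{"dp": [-0.0013,-0.005,0],"yaw": 0},{"dp": [-0.0013,-0.005,0],"yaw": 0},{"dp": [-0.0013,-0.005,0],"yaw": 0}]}}

```text
time_s: 4.28
tcp_pos: [0.4969, -0.1906, 0.2376]
eef_rot: [-180.0, 0.0, -105.3]
contact_force: [0.2, 1.2, 0.2]
gripper_width: 0.0005
gripper_force: 0.4
```

Request:
{"method": "apply_moves", "body": {"targets": [{"dp": [-0.0003,-0.001,0],"yaw": 0},{"dp": [-0.0005,-0.002,0],"yaw": 0},{"dp": [-0.0005,-0.002,0],"yaw": 0},{"dp": [-0.0005,-0.002,0],"yaw": 0}]}}

```text
time_s: 4.62
tcp_pos: [0.4963, -0.1922, 0.2375]
eef_rot: [180.0, 0.0, -105.3]
contact_force: [-1.0, 4.1, 1.9]
gripper_width: 0.0005
gripper_force: 2.0
```

Request:
{"method": "apply_moves", "body": {"targets": [{"dp": [-0.0003,-0.001,0],"yaw": 0},{"dp": [-0.0003,-0.001,0],"yaw": 0},{"dp": [-0.0003,-0.001,0],"yaw": 0}]}}

```text
time_s: 4.87
tcp_pos: [0.4959, -0.1934, 0.2375]
eef_rot: [180.0, 0.0, -105.3]
contact_force: [-1.5, 4.7, 2.0]
gripper_width: 0.0003
gripper_force: 2.1
```

Request:
{"method": "apply_moves", "body": {"targets": [{"dp": [-0.0002,-0.0007,0],"yaw": 0},{"dp": [-0.0004,-0.0014,0],"yaw": 0},{"dp": [-0.0004,-0.0014,0],"yaw": 0},{"dp": [-0.0004,-0.0014,0],"yaw": 0}]}}

```text
time_s: 5.2
tcp_pos: [0.4955, -0.1945, 0.2375]
eef_rot: [180.0, 0.0, -105.3]
contact_force: [-1.1, 6.3, 2.0]
gripper_width: 0.0002
gripper_force: 3.3
```

Request:
{"method": "apply_moves", "body": {"targets": [{"dp": [-0.0002,-0.0007,0],"yaw": 0},{"dp": [-0.0002,-0.0007,0],"yaw": 0},{"dp": [-0.0002,-0.0007,0],"yaw": 0}]}}

```text
time_s: 5.45
tcp_pos: [0.4953, -0.1951, 0.2375]
eef_rot: [180.0, 0.1, -105.3]
contact_force: [-1.2, 7.4, 2.8]
gripper_width: 0.0004
gripper_force: 3.4
```

Request:
{"method": "apply_moves", "body": {"targets": [{"dp": [-0.0002,-0.0007,0],"yaw": 0},{"dp": [-0.0002,-0.0007,0],"yaw": 0},{"dp": [-0.0002,-0.0007,0],"yaw": 0}]}}

```text
time_s: 5.7
tcp_pos: [0.495, -0.1958, 0.2375]
eef_rot: [180.0, 0.1, -105.3]
contact_force: [-2.6, 7.8, 3.2]
gripper_width: 0.0002
gripper_force: 3.5
```

Request:
{"method": "apply_moves", "body": {"targets": [{"dp": [-0.0002,-0.0007,0],"yaw": 0},{"dp": [-0.0002,-0.0007,0],"yaw": 0},{"dp": [-0.0002,-0.0007,0],"yaw": 0}]}}

```text
time_s: 5.95
tcp_pos: [0.4949, -0.1963, 0.2375]
eef_rot: [180.0, 0.1, -105.3]
contact_force: [-1.8, 9.1, 3.8]
gripper_width: 0.0004
gripper_force: 4.3
```

Request:
{"method": "apply_moves", "body": {"targets": [{"dp": [0.004,0.015,0],"yaw": 0},{"dp": [0.012,0.045,0],"yaw": 0},{"dp": [0.021,0.078,0],"yaw": 0},{"dp": [0.029,0.106,0],"yaw": 0},{"dp": [0.033,0.122,0.01],"yaw": 0},{"dp": [0.034,0.126,0.03],"yaw": 0},{"dp": [0.034,0.126,0.05],"yaw": 0},{"dp": [0.034,0.126,0.065],"yaw": 0},{"dp": [0.034,0.126,0.075],"yaw": 0},{"dp": [0.034,0.126,0.08],"yaw": 0},{"dp": [0.034,0.126,0.08],"yaw": 0},{"dp": [0.034,0.126,0.08],"yaw": 0}]}}

```text
time_s: 6.95
tcp_pos: [0.5287, -0.0714, 0.3169]
eef_rot: [180.0, -0.0, -105.3]
contact_force: [0.5, -0.3, -0.8]
gripper_width: 0.0004
gripper_force: 0.0
```

```bash
python3 - <<'E'
from h import *
cap('top','t2.png');c=cap('scene','s2.png')
a=cv2.imread('pics/t2.png')[130:310,300:500];b=cv2.imread('pics/s2.png')[90:270,180:380]
cv2.imwrite('pics/c3.png',cv2.resize(np.hstack([a,b]),None,fx=2,fy=2))
W=pts(c); n=np.array([.2641,.9645]);yo=np.array([.9645,-.2641]);O=np.array([.4711,-.3214])
P=W[:,:,:2]-O; X=P@n; Y=P@yo; z=W[...,2]
m=(z>.04)&(z<.20)&(X>.11)&(X<.25)&(abs(Y)<.165)
for y in np.arange(-.16,.16,.02):
    k=m&(Y>=y)&(Y<y+.02); print(round(y+.01,2),k.sum(),np.round(np.percentile(X[k],[10,50,90]),3) if k.sum() else '')
E
```

```text
-0.15 145 [0.121 0.124 0.127]
-0.13 162 [0.121 0.124 0.126]
-0.11 168 [0.122 0.124 0.127]
-0.09 122 [0.122 0.124 0.128]
-0.07 0 
-0.05 0 
-0.03 90 [0.183 0.186 0.189]
-0.01 250 [0.179 0.182 0.186]
0.01 264 [0.172 0.176 0.18 ]
0.03 269 [0.165 0.169 0.173]
0.05 267 [0.158 0.162 0.166]
0.07 273 [0.152 0.155 0.159]
0.09 271 [0.145 0.149 0.153]
0.11 288 [0.138 0.142 0.146]
0.13 286 [0.131 0.135 0.139]
0.15 299 [0.124 0.128 0.132]
```

View pics/c3.png

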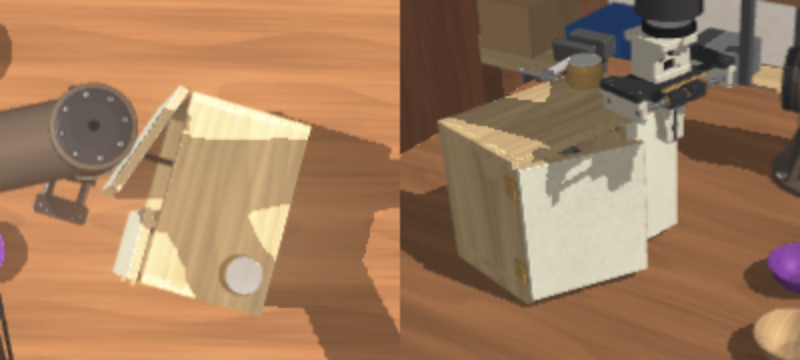

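The door is ajar (free edge at ~(110,188) in the left half, pin at (158,160)); the narrow door is flush at 0.124. The door angle is about 0.325 rad.

Request:
{"method": "apply_moves", "body": {"targets": [{"dp": [-0.003,-0.01,0],"yaw": -2},{"dp": [-0.01,-0.03,0],"yaw": -6},{"dp": [-0.02,-0.06,0],"yaw": -12},{"dp": [-0.029,-0.088,0],"yaw": -17},{"dp": [-0.034,-0.104,0],"yaw": -18.5},{"dp": [-0.036,-0.109,0],"yaw": -18.5},{"dp": [-0.036,-0.109,0],"yaw": -18.5},{"dp": [-0.036,-0.109,-0.01],"yaw": -18.5},{"dp": [-0.036,-0.109,-0.02],"yaw": -18.5},{"dp": [-0.036,-0.109,-0.03],"yaw": -18.5},{"dp": [-0.036,-0.109,-0.04],"yaw": -18.5},{"dp": [-0.036,-0.109,-0.05],"yaw": -18.5},{"dp": [-0.036,-0.109,-0.06],"yaw": -18.5},{"dp": [-0.036,-0.109,-0.068],"yaw": -18.5},{"dp": [-0.036,-0.109,-0.073],"yaw": -18.5},{"dp": [-0.036,-0.109,-0.075],"yaw": -18.5},{"dp": [-0.036,-0.109,-0.075],"yaw": -18.5}]}}

```text
time_s: 8.47
tcp_pos: [0.4929, -0.1802, 0.2421]
eef_rot: [180.0, -0.0, -123.8]
contact_force: [0.7, -0.7, 0.4]
gripper_width: -0.0002
gripper_force: 0.0
```

```bash
python3 - <<'E'
from h import *
s=get_state();print(s['tcp_pos'],s['contact_force'])
n=np.array([.2641,.9645]);yo=np.array([.9645,-.2641]);H=np.array([.6539,-.2594]); p0=np.array([.493,-.180])
# arc: finger keeps s=.178, face offset .0095
for k,t in enumerate(np.radians([18.6,22,26]+list(range(31,107,5)))):
    d=-yo*np.cos(t)+n*np.sin(t); b=-n*np.cos(t)-yo*np.sin(t)
    print(np.round(np.degrees(t),1),np.round(H+.178*d+.0095*b-p0,3),np.round(-np.degrees(t)+18.6,1))
cap('top','t3.png');c=cap('scene','s3.png')
a=cv2.imread('pics/t3.png')[130:310,300:500];b=cv2.imread('pics/s3.png')[90:270,180:380]
cv2.imwrite('pics/c4.png',cv2.resize(np.hstack([a,b]),None,fx=2,fy=2))
E
```

```text
[ 0.49294523 -0.18016076  0.24211772] [ 0.71413279 -0.70919382  0.40022659]
18.6 [0.008 0.012] 0.0
22.0 [0.014 0.021] -3.4
26.0 [0.021 0.031] -7.4
31.0 [0.031 0.043] -12.4
36.0 [0.042 0.054] -17.4
41.0 [0.054 0.063] -22.4
46.0 [0.067 0.072] -27.4
51.0 [0.081 0.08 ] -32.4
56.0 [0.095 0.086] -37.4
61.0 [0.11  0.091] -42.4
66.0 [0.125 0.095] -47.4
71.0 [0.14  0.098] -52.4
76.0 [0.155 0.099] -57.4
81.0 [0.171 0.099] -62.4
86.0 [0.187 0.097] -67.4
91.0 [0.202 0.094] -72.4
96.0 [0.217 0.09 ] -77.4
101.0 [0.231 0.084] -82.4
106.0 [0.245 0.078] -87.4
```

View pics/c4.png

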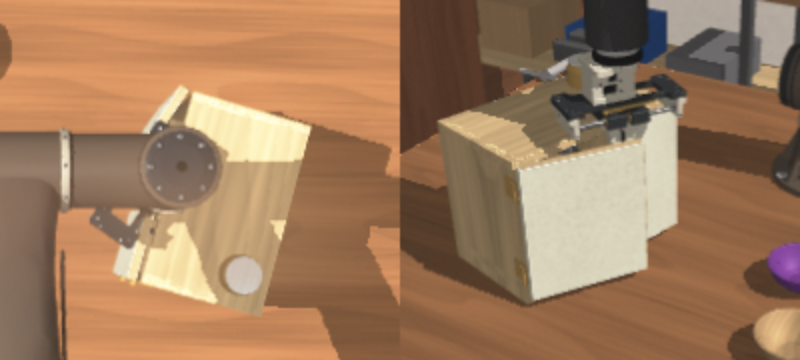

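The fingers are down behind the free edge with no contact. I now swing the door along the arc.

Request:
{"method": "apply_moves", "body": {"targets": [{"dp": [0.002,0.003,0],"yaw": 0},{"dp": [0.005,0.007,0],"yaw": 0},{"dp": [0.008,0.012,0],"yaw": 0},{"dp": [0.011,0.016,0],"yaw": -1.5},{"dp": [0.014,0.021,0],"yaw": -3.4},{"dp": [0.017,0.026,0],"yaw": -5.4},{"dp": [0.021,0.031,0],"yaw": -7.4},{"dp": [0.026,0.037,0],"yaw": -10},{"dp": [0.031,0.043,0],"yaw": -12.4},{"dp": [0.036,0.049,0],"yaw": -15},{"dp": [0.042,0.054,0],"yaw": -17.4},{"dp": [0.048,0.059,0],"yaw": -20},{"dp": [0.054,0.063,0],"yaw": -22.4},{"dp": [0.06,0.068,0],"yaw": -25},{"dp": [0.067,0.072,0],"yaw": -27.4},{"dp": [0.074,0.076,0],"yaw": -30},{"dp": [0.081,0.08,0],"yaw": -32.4},{"dp": [0.088,0.083,0],"yaw": -35},{"dp": [0.095,0.086,0],"yaw": -37.4},{"dp": [0.102,0.089,0],"yaw": -40}]}}

```text
time_s: 10.23
tcp_pos: [0.5956, -0.0904, 0.2426]
eef_rot: [-180.0, -0.0, -163.9]
contact_force: [-0.2, -0.5, 0.4]
gripper_width: 0.0004
gripper_force: 0.2
```

Request:
{"method": "apply_moves", "body": {"targets": [{"dp": [0.008,0.002,0],"yaw": -2.4},{"dp": [0.015,0.004,0],"yaw": -5},{"dp": [0.023,0.006,0],"yaw": -7.4},{"dp": [0.03,0.008,0],"yaw": -10},{"dp": [0.038,0.009,0],"yaw": -12.4},{"dp": [0.045,0.01,0],"yaw": -15},{"dp": [0.053,0.01,0],"yaw": -17.4},{"dp": [0.061,0.01,0],"yaw": -20},{"dp": [0.069,0.01,0],"yaw": -22.4},{"dp": [0.077,0.009,0],"yaw": -25},{"dp": [0.085,0.008,0],"yaw": -27.4},{"dp": [0.092,0.007,0],"yaw": -30},{"dp": [0.1,0.005,0],"yaw": -32.4},{"dp": [0.108,0.003,0],"yaw": -35},{"dp": [0.115,0.001,0],"yaw": -37.4},{"dp": [0.12,-0.001,0],"yaw": -39},{"dp": [0.125,-0.003,0],"yaw": -41},{"dp": [0.129,-0.005,0],"yaw": -42.4},{"dp": [0.131,-0.006,0],"yaw": -43},{"dp": [0.131,-0.006,0],"yaw": -43}]}}

```text
time_s: 11.9
tcp_pos: [0.7263, -0.0972, 0.2423]
eef_rot: [-180.0, -0.0, 153.2]
contact_force: [0.9, -1.0, -0.1]
gripper_width: 0.0006
gripper_force: 0.0
```

Request:
{"method": "apply_moves", "body": {"targets": [{"dp": [-0.006,0.002,0],"yaw": 0},{"dp": [-0.018,0.005,0],"yaw": 0},{"dp": [-0.03,0.008,0.005],"yaw": 0},{"dp": [-0.036,0.01,0.02],"yaw": 0},{"dp": [-0.038,0.012,0.045],"yaw": 0},{"dp": [-0.042,0.02,0.07],"yaw": 0},{"dp": [-0.05,0.04,0.09],"yaw": 0},{"dp": [-0.07,0.07,0.1],"yaw": 0},{"dp": [-0.09,0.1,0.1],"yaw": 0},{"dp": [-0.115,0.13,0.1],"yaw": 0},{"dp": [-0.14,0.16,0.1],"yaw": 0},{"dp": [-0.165,0.19,0.1],"yaw": 0},{"dp": [-0.185,0.22,0.1],"yaw": 0},{"dp": [-0.2,0.24,0.1],"yaw": 0},{"dp": [-0.205,0.25,0.1],"yaw": 0},{"dp": [-0.205,0.25,0.1],"yaw": 0},{"dp": [-0.205,0.25,0.1],"yaw": 0}]}}

```text
time_s: 13.32
tcp_pos: [0.5209, 0.1531, 0.344]
eef_rot: [179.9, 0.1, 153.3]
contact_force: [0.3, -0.2, 0.5]
gripper_width: 0.0004
gripper_force: 0.0
```

```bash
python3 - <<'E'
from h import *
c=cap('top','t4.png');cap('scene','s4.png')
a=cv2.imread('pics/t4.png')[100:320,220:500];b=cv2.imread('pics/s4.png')[90:310,180:460]
cv2.imwrite('pics/c5.png',cv2.resize(np.hstack([a,b]),None,fx=1.4,fy=1.4))
W=pts(c); n=np.array([.2641,.9645]);yo=np.array([.9645,-.2641]);O=np.array([.4711,-.3214])
P=W[:,:,:2]-O; X=P@n; Y=P@yo; z=W[...,2]
m=(z>.245)&(z<.27)&(X>.13)&(X<.35)&(Y>.0)&(Y<.3)
for x in np.arange(.13,.33,.02):
    k=m&(X>=x)&(X<x+.02); print(round(x+.01,2),k.sum(),np.round(np.median(Y[k]),3) if k.sum() else '')
print(get_state()['contact_force'],get_state()['time_s'])
E
```

```text
0.14 34 0.174
0.16 35 0.177
0.18 32 0.183
0.2 34 0.188
0.22 35 0.192
0.24 35 0.196
0.26 35 0.201
0.28 33 0.206
0.3 18 0.209
0.32 0 
[0.60341142 0.17668907 0.04190436] 13.4167
```

View pics/c5.png

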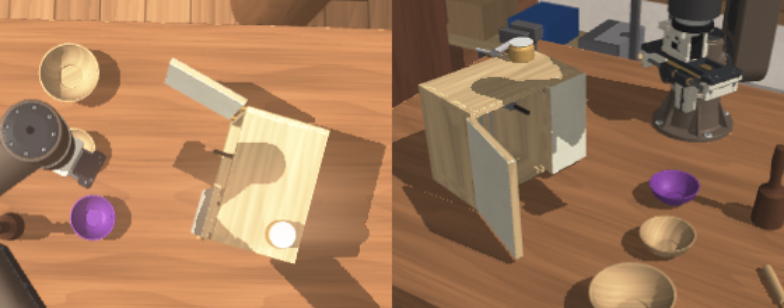

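The wide door stands open at about 103° (free edge at ~(170,70) in the top half), the narrow door is shut, and the tin, bowls and mallet are where they were.

```bash
python3 -c "
from plant import r
print(r.close_job())"
```

```text
the job is handed in; nothing more can be done
None
```

I pressed the wide door until its catch let go, let it pop ajar, and swung it open to about 103°; the narrow door stayed shut, the loose things looked undisturbed, and the job was handed in at about 13 s with the hand clear (no verdict was returned).

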